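Cull the warped note-pressing board at the teller's counter

ROBOT

A 6-joint arm with a two-finger parallel gripper is mounted at the origin on the work surface. World frame = base frame: x ahead of the robot, y to its left, z up, the work surface at z = 0. Lengths are in m, angles in rad, forces in N, time in s.
With the tool pointing down it reaches from about 0.35 to 0.975 m from the base axis. Payload 4.9 kg.
Tool frame: the origin (TCP) lies at the very end of the fingers, on their centre line; the grasp point (between the pads) lies 19 mm behind it; z points along the fingers, y is the line along which they close (so a half turn about z gives the same grasp; the last joint's range is limited). The gripper opens to 85 mm and grips with 20 to 120 N. Pads are 22 mm wide; open, the fingers measure 114 mm over their backs; the gripper's body (76 mm by 85 mm) begins 54 mm behind the grasp point. The pads swing forward as they close: fully open they stand 13 mm farther back than shut.
Start: joints at [1.14, 0.053, 1.613, -0, 1.476, -0.119], TCP at [0.192, 0.595, 0.231] pointing down, gripper open.
Joint ranges: [-3.01, 3.01], [-1.01, 2.22], [0.06, 2.58], [-1.02, 4.17], [0.09, 2.62], [-3.14, 3.14]. Speed limits (rad/s): [2.57, 2.57, 3.14, 3.14, 3.14, 3.14].

INTERFACE

Orientations are given as a unit quaternion [w, x, y, z].
In Python, from plant import state, optics, ticket, nets gives the robot as it stands. The module is installed in compiled form; this text tells all that it offers.
- The arm moves only by the shell command python3 -m inch 'ROWS' [OPENING]. ROWS is JSON, a list of rows, each an object of numbers: "dx", "dy", "dz": the shift along the tool's x, y, z as a fraction of full scale; "rx", "ry", "rz": the turn, a rotation vector about the tool's x, y, z as a fraction of full scale. In form: [{"dx": .., "dy": .., "dz": .., "rx": .., "ry": .., "rz": ..}, ...]. A call has 1 to 5 rows; each row is the pose to reach, as a shift and turn from the pose commanded when the call began, along the tool's axes at that moment; what a row does not reach only later rows make up. Full scale, the value 1, is 0.8 m for a shift and 1.5 rad for a turn. A row lasts 1/10 s, in which the tool goes at most 50 mm and 8.59 degrees, less where a joint would pass 70% of its speed; a pose out of reach is approached as far as the arm can. A call with a number of a shift or a turn outside -1 to 1 is refused whole. A call with a gripper value outside its range is refused whole. OPENING is the opening, from -1 (shut) to 1 (fully open), set as the call begins (- or left out, the last holds). The fingers move at their own pace and stop on an object; the grip force is fixed at half the most. Time passes only in rows, so rows that repeat a pose let the fingers close. It gives the time, the measured TCP pose, the force, the opening and the grip force at its end, in the units of the state.
- state(): the state, without advancing time (a new reading comes with each control period).
- optics.grab_frame(name): name is "side" or "top"; returns the picture (480x640x3 uint8, red, green, blue); there is no depth.
- optics.camera_info(name): a dict with "fx", "fy", "cx", "cy" (pixels), "k1" (the pictures are not rectified: a ray, as slopes to the right and down, at radius r is drawn at 1 + k1 r^2 times it, then the intrinsics apply), "R" (3x3) and "t" (3): a world point X has camera coordinates R X + t. Camera axes: x right, y down, z forward; pixel columns grow to the right and rows downward; lengths in m; the calibration is good to about 2 mm. A picture is of the moment at which its call begins. camera_info takes no time and is no camera call.
- ticket.job_done(): hands the job in; it is judged then, once.
Trained networks look in the newest picture that a camera, given by its name, has taken for a name from the list of things; names that differ only in an ending like _2 or _b are one class to them, and where a whole thing is asked for, a point or a joint stands for the part that bears it (a point fixed in the world has none). Each returns a list of dicts, best first, with "confidence" (0 to 1); they miss things now and then, are a little off and sometimes report something else, mostly with a low value. They report only what shows in the picture. A call takes as long as a camera call. They do not tell look-alikes from the thing itself.
- nets.boxes_of(camera, name): "bbox" ([centre column, centre row, width, height] in pixels, round what is visible of it).
- nets.outline_of(camera, name): "pixels" (480x640 bool, what is visible of it) and "bbox" ([centre column, centre row, width, height] in pixels, round what is visible of it).
The state is a dict: "time": time; "joint_pos": joint angles; "joint_vel": joint speeds; "joint_efforts": joint torques, N m; "tool_pos": TCP position; "tool_rot": TCP orientation; "contact_force": force on the tool from outside, world axes, zero at the start; "ft_torque": the same for the moment, N m; "gripper_width": opening from 0.0 (shut) to 1.0 (fully open); "grasp_force": force on a finger pad.
Only numpy, scipy, OpenCV 4.12 (cv2) and the standard library are available. Lean on these libraries where they do the work, as an engineer would, in place of code of your own. Each camera call takes 0.05 s, during which the arm holds its last target. There are 200 camera calls.

TASK

Two note-pressing boards have been laid on the glass desk plate to see whether they are flat; one of them is warped and stands with its orange-dotted corner in the air. Press that raised corner down with the fingertips until the board rocks over and hold it there for a moment, then take the warped board by its upright grip and set it down, without dropping it, right way up in the middle of the steel tray. Leave the sound board lying where it is.

Things in the scene. Friction and masses are not known exactly. Their poses are not given: they have to be found in the camera images.
- green_board: Warped green plastic board, 140 (x) x 76 (y) x 6 mm, 140 g, any yaw. On its middle a grip rib 50 (x) x 16 (y) mm rises 33 mm above the top face. Origin: middle of the underside; z up. Twisted: the (+x,+y) and (-x,-y) corners are 5 mm above the middle, the other two 5 mm below. It rests on those two and rocks about them, 8.5 degrees either way; origin 5 mm above the plate.
- green_corner (a point): Centre of the 16 mm orange dot on the green board's top face near its (+x,+y) corner, at x = 58, y = 26, z = 8.8 mm in the board's frame. This corner is up at the start: the dot is about 27 mm above the table, and about 12 mm once the board has rocked over the other way. A push under 2 N does it; let go, it falls back, weighed down by a steel plate (28 x 26 x 3 mm) on the opposite corner.
- blue_board: The sound board, to be left alone: blue, same size, grip, orange dot and steel corner plate as the green one, but flat. Origin: middle of its underside. Both boards lie on a fixed pale grey-green back-painted glass plate 270 x 470 mm, 6 mm thick, whose top is 6 mm above the table.
- tray_in (a point): Middle of the inner floor (upper face) of the steel tray, a fixed open box on the table, 260 mm long (x) by 200 mm wide (y) outside, 35 mm high, walls and floor 5 mm thick. x runs along the tray's length.
Mind the look-alikes: they are no part of the job. What is meant by the green_board is not brown or yellow, and is the larger of those in its own colour.

How it is judged:
By the outcome, as a careful person would: the job done as asked, in the order asked, and still so for the second after the job is handed in, with the robot touching nothing.
It also fails if it takes over 51 s, if anything falls off the work surface, if the arm or the gripper's body presses on something with over 40 N, if the wrist force passes 120 N, or if a joint passes its speed limit or range.

## Working session

There is one attempt and no reset: what is moved stays moved. The work goes in short steps, Python scripts to look and compute and a shell command to move; the robot and the scene stay as the last step left them, time stands still between calls to the robot, and variables do not carry over. Pictures are saved under pics/ and viewed, at most 10 in all, crops included, and the job is handed in when it is done.

```bash
mkdir -p pics; ls
python3 - <<'E'
from plant import state, optics, ticket, nets
import cv2,numpy as np
for c in("side","top"):
    im=optics.grab_frame(c); cv2.imwrite(f"pics/{c}0.png",im[:,:,::-1])
    i=optics.camera_info(c); print(c,{k:np.round(v,4).tolist() for k,v in i.items()})
    for n in("green_board","blue_board","green_corner","tray_in"):
        print(n,[(round(d["confidence"],2),np.round(d["bbox"]).tolist()) for d in nets.boxes_of(c,n)])
print(state())
E
```

```text
pics
side {'fx': 597.383, 'fy': 597.383, 'cx': 315.5737, 'cy': 247.4682, 'k1': -0.0564, 'R': [[-0.92, -0.3919, 0.0058], [-0.2521, 0.5803, -0.7744], [0.3001, -0.7139, -0.6326]], 't': [0.3801, 0.1955, 1.3524]}
green_board [(0.67, [358.0, 186.0, 26.0, 25.0]), (0.67, [314.0, 177.0, 28.0, 25.0]), (0.6, [299.0, 219.0, 52.0, 32.0])]
blue_board [(0.96, [268.0, 270.0, 47.0, 33.0])]
green_corner [(0.89, [297.0, 221.0, 50.0, 32.0]), (0.89, [314.0, 175.0, 27.0, 23.0]), (0.57, [358.0, 188.0, 28.0, 24.0])]
tray_in [(0.73, [200.0, 357.0, 128.0, 98.0])]
top {'fx': 605.608, 'fy': 605.608, 'cx': 333.4043, 'cy': 245.0831, 'k1': -0.0592, 'R': [[-0.0469, -0.9989, -0.0058], [-0.9779, 0.0471, -0.2038], [0.2039, -0.0039, -0.979]], 't': [-0.045, 0.429, 1.1601]}
green_board [(0.83, [444.0, 336.0, 79.0, 71.0]), (0.76, [512.0, 224.0, 50.0, 28.0]), (0.64, [398.0, 188.0, 72.0, 71.0]), (0.59, [509.0, 159.0, 44.0, 23.0])]
blue_board [(0.71, [291.0, 209.0, 72.0, 53.0])]
green_corner [(0.95, [508.0, 159.0, 47.0, 26.0]), (0.94, [514.0, 224.0, 53.0, 22.0]), (0.93, [445.0, 333.0, 78.0, 70.0]), (0.76, [398.0, 189.0, 76.0, 70.0])]
tray_in [(0.86, [151.0, 213.0, 123.0, 145.0])]
{'time': 0.5, 'joint_pos': array([ 1.13998877e+00,  5.27548034e-02,  1.61294540e+00, -2.03862664e-05,
        1.47601890e+00, -1.18985243e-01]), 'joint_vel': array([-0.0009495 ,  0.00127747, -0.00154581,  0.00012486,  0.00075927,
        0.00056023]), 'joint_efforts': array([ 1.15160528e-04, -3.93210518e+01, -3.70031226e+01, -1.00905543e-04,
        1.27093674e-03,  1.01666626e-05]), 'tool_pos': array([0.19172351, 0.59482047, 0.23124241]), 'tool_rot': array([-7.39539250e-06,  1.55279314e-01,  9.87870604e-01, -6.36036901e-05]), 'contact_force': array([-0.29335284, -0.5411374 , -1.20335707]), 'ft_torque': array([ 0.07751686,  0.02325229, -0.03063193]), 'grasp_force': 0.0, 'gripper_width': 0.9950603352124952}
```

View pics/top0.png

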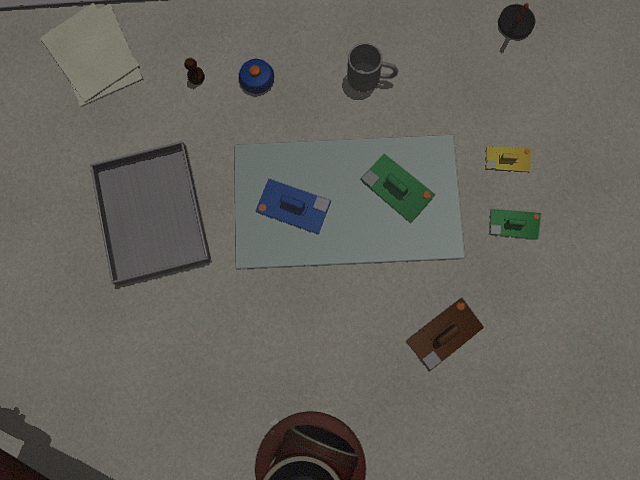

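View pics/side0.png

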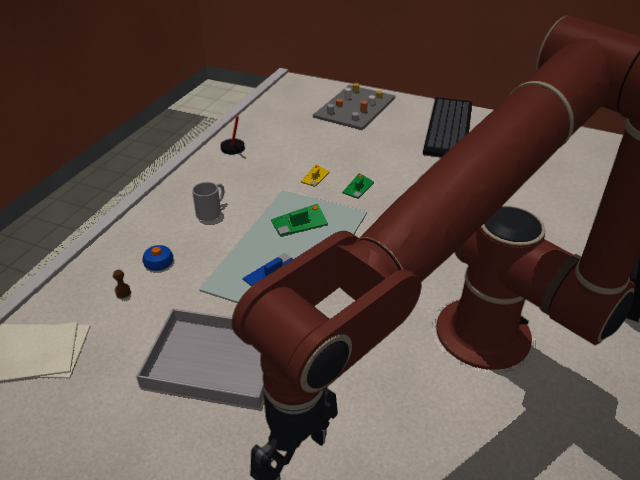

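The top view shows the whole work area. These could be taken for the green board:
- Large green board on the plate (398,188), dot (427,195), steel plate (369,178).
- Small green look-alike (514,224).
- Brown board (445,333).
- Yellow board (508,159).

I choose the large one on the plate, because it is green and the larger of the two green ones. The tray is at (151,213) and the blue board at (292,206).

```bash
cat > h.py <<'E'
import numpy as np, cv2
from scipy.optimize import least_squares
from scipy.spatial.transform import Rotation as Ro
from plant import state, optics, nets
def proj(c,X):
    i=optics.camera_info(c); p=np.atleast_2d(X)@np.array(i["R"]).T+i["t"]; s=p[:,:2]/p[:,2:]
    s=s*(1+i["k1"]*(s**2).sum(1,keepdims=True)); return s*[i["fx"],i["fy"]]+[i["cx"],i["cy"]]
def onz(c,uv,z):
    r=least_squares(lambda q:(proj(c,[q[0],q[1],z])[0]-uv),[.6,0]); return r.x
AX=np.array([70,-38,0])/np.hypot(70,38)
def Rb(yaw,th): return Ro.from_euler('z',yaw)*Ro.from_rotvec(AX*np.deg2rad(th))
def board(p,th,pts,z0=.011): return Rb(p[2],th).apply(np.array(pts)/1000.)+[p[0],p[1],z0]
DOT=[58,26,8.8]; COR=[[70,38,11],[70,-38,1],[-70,-38,11],[-70,38,1]]
PLT=[-54,-23,11.5]
def rows(pos,R):
    "delta from present pose, in tool axes, fraction of full scale"
    s=state(); q=s["tool_rot"]; T=Ro.from_quat([*q[1:],q[0]])
    return np.round(T.inv().apply(np.array(pos)-s["tool_pos"])/.8,4), np.round((T.inv()*R).as_rotvec()/1.5,4)
def down(a):
    "tool pointing down, tool y axis at world angle a"
    y=np.array([np.cos(a),np.sin(a),0]); z=np.array([0,0,-1.]); return Ro.from_matrix(np.c_[np.cross(y,z),y,z])
def mask(im,kind):
    h=cv2.cvtColor(im,cv2.COLOR_RGB2HSV); H,S,V=h[...,0].astype(int),h[...,1],h[...,2]
    return {"green":(H>45)&(H<85)&(S>110),"orange":(H>4)&(H<20)&(S>150)&(V>120)}[kind]
E
python3 - <<'E'
from h import *
im=optics.grab_frame("top")
x0,y0,x1,y1=350,145,445,230
cv2.imwrite("pics/crop.png",cv2.resize(im[y0:y1,x0:x1,::-1],None,fx=7,fy=7,interpolation=cv2.INTER_NEAREST))
g=np.zeros(im.shape[:2],bool); g[y0:y1,x0:x1]=(mask(im,"green")|mask(im,"orange"))[y0:y1,x0:x1]
o=mask(im,"orange")&g; oc=np.argwhere(o).mean(0)[::-1]
rect=cv2.minAreaRect(np.argwhere(g)[:,::-1].astype(np.float32)); bx=cv2.boxPoints(rect)
print("dot",oc,o.sum(),"box",bx.round(1).tolist())
def f(p):
    c=proj("top",board(p,8.5,COR)); d=np.linalg.norm(c[:,None]-bx[None],axis=2)
    e=(c-bx[d.argmin(1)]).ravel()*.5
    return np.r_[e,proj("top",board(p,8.5,[DOT]))[0]-oc]
xy=onz("top",[398,188],.02); dx=onz("top",oc,.027)
yaw=np.arctan2(*(dx-xy)[::-1])-np.arctan2(26,58)
r=least_squares(f,[*xy,yaw]); print("pose",r.x,r.fun.round(1),"dot3d",board(r.x,8.5,[DOT]))
print("side dot/rib expected",proj("side",board(r.x,8.5,[DOT,[0,0,39]])))
s=optics.grab_frame("side"); os_=mask(s,"orange"); os_[:195]=0; os_[240:]=0; os_[:,:260]=0;os_[:,340:]=0
print("side dot",np.argwhere(os_).mean(0)[::-1],os_.sum())
m=nets.outline_of("top","tray_in")[0]["pixels"].astype(np.uint8)
tb=cv2.boxPoints(cv2.minAreaRect(np.argwhere(m)[:,::-1].astype(np.float32))); print("tray box",tb.round(1).tolist())
for z in(.0,.035): print(z,np.array([onz("top",q,z) for q in tb]).round(3).tolist())
E
```

```text
dot [426.22727273 194.36363636] 22 box [[360.20001220703125, 179.8000030517578], [383.3999938964844, 151.89999389648438], [434.1000061035156, 194.10000610351562], [410.79998779296875, 222.0]]
pose [ 0.54981134 -0.20344414 -2.35187638] [ 0.3 -0.3 -0.2  0.1 -0.4 -0.5  0.   0.6  0.1  0. ] dot3d [[ 0.52690577 -0.26116136  0.0271709 ]]
side dot/rib expected [[314.79425325 208.40222921]
 [298.54439393 212.2671248 ]]
side dot [314.69230769 207.        ] 13
tray box [[84.69999694824219, 162.10000610351562], [185.0, 139.6999969482422], [212.89999389648438, 264.0], [112.5999984741211, 286.3999938964844]]
0.0 [[0.644, 0.461], [0.683, 0.243], [0.408, 0.184], [0.371, 0.392]]
0.035 [[0.63, 0.446], [0.668, 0.234], [0.401, 0.177], [0.365, 0.379]]
```

View pics/crop.png

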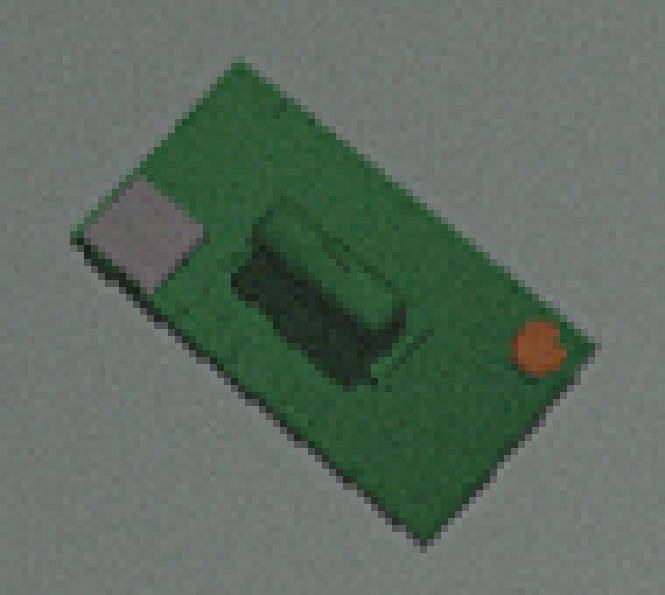

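The crop confirms the choice: the large green board, steel plate lower left, raised orange dot at the right (top-view pixel 426,194). The dot's predicted position in the side view agrees within 1.5 px. Next: fit the tray pose and work out the approach.

```bash
cat >> h.py <<'E'
P=[0.5498,-0.2034,-2.3519]
YA=P[2]+np.pi/2
E
python3 - <<'E'
from h import *
obs=np.array([[185,144],[93,165],[115,285],[210,262.]])
def tr(p): return Ro.from_euler('z',p[2]).apply(np.array([[.13,-.1,.035],[.13,.1,.035],[-.13,.1,.035],[-.13,-.1,.035]]))+[p[0],p[1],0]
r=least_squares(lambda p:(proj("top",tr(p))-obs).ravel(),[.51,.31,.2]); print("tray",r.x,r.fun.round(1))
d=board(P,-8.5,[DOT])[0]; u=board(P,8.5,[DOT])[0]; print(d,u)
T=[*(.5*(d+u)[:2]),.08]
print(rows(T,down(YA)))
E
```

```text
tray [0.51389604 0.30474133 0.19905056] [ 0.9 -1.1 -0.2  0.7 -1.5  0.7  0.8 -0.3]
[ 0.52764281 -0.26360774  0.01223578] [ 0.52689306 -0.26111667  0.0271709 ]
(array([-0.7279, -0.8912,  0.1892]), array([ 0.    , -0.    ,  1.3601]))
```

```bash
R='{"dx":-0.182,"dy":-0.2228,"dz":0}'
for i in 1; do python3 -m inch '[{"dx":-0.182,"dy":-0.2228},{"dx":-0.182,"dy":-0.2228},{"dx":-0.182,"dy":-0.2228},{"dx":-0.182,"dy":-0.2228},{"dx":-0.182,"dy":-0.2228}]' -1
python3 -m inch '[{"dx":-0.182,"dy":-0.2228},{"dx":-0.182,"dy":-0.2228},{"dx":-0.182,"dy":-0.2228},{"dx":-0.182,"dy":-0.2228},{"dx":-0.182,"dy":-0.2228}]'
python3 -m inch '[{"dx":-0.182,"dy":-0.2228},{"dx":-0.182,"dy":-0.2228},{"dx":-0.182,"dy":-0.2228},{"dx":-0.182,"dy":-0.2228},{"dx":-0.182,"dy":-0.2228}]'
python3 -m inch '[{"dx":-0.182,"dy":-0.2228},{"dx":-0.182,"dy":-0.2228},{"dx":-0.182,"dy":-0.2228},{"dx":-0.182,"dy":-0.2228},{"dx":-0.182,"dy":-0.2228}]'
python3 -m inch '[{"rz":0.5},{"rz":0.5},{"rz":0.5},{"rz":0.5},{"rz":0.5}]'
python3 -m inch '[{"rz":0.5},{"rz":0.5},{"rz":0.5},{"rz":0.5},{"rz":0.5}]'; done
python3 - <<'E'
from h import *
print(state()["joint_pos"].round(2)); print(rows([.5272,-.2625,.06],down(YA)))
E
```

```text
[ 1.14  0.05  1.61 -0.    1.48 -0.12]
(array([-0.7279, -0.8914,  0.2142]), array([ 0.    , -0.    ,  1.3601]))validation failed for argument at $[0]...
validation failed for argument at $[0]...
validation failed for argument at $[0]...
validation failed for argument at $[0]...
validation failed for argument at $[0]...
validation failed for argument at $[0]...
```

All six keys are needed in each row.

```bash
python3 -m inch '[{"dx":-0.182,"dy":-0.2228,"dz":0,"rx":0,"ry":0,"rz":0},{"dx":-0.182,"dy":-0.2228,"dz":0,"rx":0,"ry":0,"rz":0},{"dx":-0.182,"dy":-0.2228,"dz":0,"rx":0,"ry":0,"rz":0},{"dx":-0.182,"dy":-0.2228,"dz":0,"rx":0,"ry":0,"rz":0},{"dx":-0.182,"dy":-0.2228,"dz":0,"rx":0,"ry":0,"rz":0}]' -1
python3 - <<'E'
from h import *
print(state()["joint_pos"].round(2)); print(rows([.5272,-.2625,.06],down(YA)))
E
```

```text
time: 1.15
tool_pos: [0.2762, 0.3781, 0.2314]
tool_rot: [0.0, 0.156, 0.988, -0.0]
contact_force: [0.5, 0.5, 0.3]
gripper_width: 0.147
grasp_force: 0.0
[ 0.78 -0.34  1.96 -0.    1.51 -0.48]
(array([-0.545 , -0.6652,  0.2146]), array([6.0000e-04, 3.0000e-04, 1.3592e+00]))
```

```bash
python3 -m inch '[{"dx":-0.182,"dy":-0.222,"dz":0,"rx":0,"ry":0,"rz":0},{"dx":-0.182,"dy":-0.222,"dz":0,"rx":0,"ry":0,"rz":0},{"dx":-0.182,"dy":-0.222,"dz":0,"rx":0,"ry":0,"rz":0},{"dx":-0.182,"dy":-0.222,"dz":0,"rx":0,"ry":0,"rz":0},{"dx":-0.182,"dy":-0.222,"dz":0,"rx":0,"ry":0,"rz":0}]'
python3 -m inch '[{"dx":-0.182,"dy":-0.222,"dz":0,"rx":0,"ry":0,"rz":0},{"dx":-0.182,"dy":-0.222,"dz":0,"rx":0,"ry":0,"rz":0},{"dx":-0.182,"dy":-0.222,"dz":0,"rx":0,"ry":0,"rz":0},{"dx":-0.182,"dy":-0.222,"dz":0,"rx":0,"ry":0,"rz":0},{"dx":-0.182,"dy":-0.222,"dz":0,"rx":0,"ry":0,"rz":0}]'
python3 -m inch '[{"dx":-0.182,"dy":-0.222,"dz":0,"rx":0,"ry":0,"rz":0},{"dx":-0.182,"dy":-0.222,"dz":0,"rx":0,"ry":0,"rz":0},{"dx":-0.182,"dy":-0.222,"dz":0,"rx":0,"ry":0,"rz":0},{"dx":-0.182,"dy":-0.222,"dz":0,"rx":0,"ry":0,"rz":0},{"dx":-0.182,"dy":-0.222,"dz":0,"rx":0,"ry":0,"rz":0}]'
python3 -m inch '[{"dx":0,"dy":0,"dz":0,"rx":0,"ry":0,"rz":0.5},{"dx":0,"dy":0,"dz":0,"rx":0,"ry":0,"rz":0.5},{"dx":0,"dy":0,"dz":0,"rx":0,"ry":0,"rz":0.5},{"dx":0,"dy":0,"dz":0,"rx":0,"ry":0,"rz":0.5},{"dx":0,"dy":0,"dz":0,"rx":0,"ry":0,"rz":0.5}]' >/dev/null
python3 -m inch '[{"dx":0,"dy":0,"dz":0,"rx":0,"ry":0,"rz":0.5},{"dx":0,"dy":0,"dz":0,"rx":0,"ry":0,"rz":0.5},{"dx":0,"dy":0,"dz":0,"rx":0,"ry":0,"rz":0.5},{"dx":0,"dy":0,"dz":0,"rx":0,"ry":0,"rz":0.5},{"dx":0,"dy":0,"dz":0,"rx":0,"ry":0,"rz":0.5}]'
python3 - <<'E'
from h import *
print(state()["joint_pos"].round(2)); print(rows([.5272,-.2625,.06],down(YA)))
E
```

```text
time: 1.65
tool_pos: [0.3604, 0.1642, 0.2317]
tool_rot: [0.001, 0.157, 0.988, -0.0]
contact_force: [1.3, 1.0, -0.6]
gripper_width: 0.004
grasp_force: 0.0
time: 2.15
tool_pos: [0.4444, -0.05, 0.2316]
tool_rot: [0.0, 0.157, 0.988, -0.0]
contact_force: [0.3, 0.1, -0.3]
gripper_width: 0.004
grasp_force: 0.0
time: 2.65
tool_pos: [0.5285, -0.2639, 0.2312]
tool_rot: [0.0, 0.156, 0.988, -0.0]
contact_force: [-0.2, 0.6, 0.6]
gripper_width: 0.003
grasp_force: 0.0
time: 3.65
tool_pos: [0.5279, -0.2606, 0.2314]
tool_rot: [0.0, 0.789, 0.615, 0.0]
contact_force: [-0.0, -0.6, -0.0]
gripper_width: 0.001
grasp_force: 0.0
[-0.58 -0.03  1.7  -0.    1.48 -0.34]
(array([-0.0025, -0.0003,  0.2142]), array([1.000e-04, 0.000e+00, 3.559e-01]))
```

```bash
python3 -m inch '[{"dx":0,"dy":0,"dz":0,"rx":0,"ry":0,"rz":0.356},{"dx":-0.0025,"dy":0,"dz":0.214,"rx":0,"ry":0,"rz":0.356},{"dx":-0.0025,"dy":0,"dz":0.214,"rx":0,"ry":0,"rz":0.356},{"dx":-0.0025,"dy":0,"dz":0.214,"rx":0,"ry":0,"rz":0.356},{"dx":-0.0025,"dy":0,"dz":0.214,"rx":0,"ry":0,"rz":0.356}]'
python3 -m inch '[{"dx":0,"dy":0,"dz":0,"rx":0,"ry":0,"rz":0},{"dx":0,"dy":0,"dz":0,"rx":0,"ry":0,"rz":0}]'
python3 - <<'E'
from h import *
print(rows([.5272,-.2625,.032],down(YA)), state()["contact_force"])
a=optics.grab_frame("top")[120:270,330:530,::-1]; b=optics.grab_frame("side")[150:300,220:420,::-1]
cv2.imwrite("pics/press.png",cv2.resize(np.hstack([a,b]),None,fx=2,fy=2,interpolation=cv2.INTER_CUBIC))
E
```

```text
time: 4.15
tool_pos: [0.5241, -0.2604, 0.0542]
tool_rot: [-0.004, 0.922, 0.387, -0.002]
contact_force: [0.2, 1.0, 0.0]
gripper_width: -0.001
grasp_force: 0.0
time: 4.35
tool_pos: [0.5278, -0.2628, 0.0608]
tool_rot: [0.0, 0.922, 0.388, 0.0]
contact_force: [0.2, -0.6, -0.2]
gripper_width: 0.003
grasp_force: 0.0
(array([-0.0003, -0.0009,  0.036 ]), array([ 0.0004, -0.0001,  0.0041])) [ 0.22306083 -0.63974244 -0.16823871]
```

View pics/press.png

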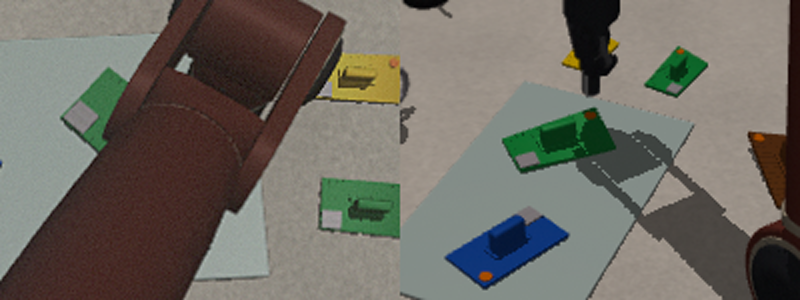

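The side view shows the closed fingertips (crop 592,93) directly above the shaded dot (590,115). Pressing slowly.

```bash
python3 -m inch '[{"dx":0,"dy":-0.001,"dz":0.01,"rx":0,"ry":0,"rz":0.004},{"dx":0,"dy":-0.001,"dz":0.02,"rx":0,"ry":0,"rz":0.004},{"dx":0,"dy":-0.001,"dz":0.029,"rx":0,"ry":0,"rz":0.004},{"dx":0,"dy":-0.001,"dz":0.036,"rx":0,"ry":0,"rz":0.004},{"dx":0,"dy":-0.001,"dz":0.041,"rx":0,"ry":0,"rz":0.004}]'
python3 -m inch '[{"dx":0,"dy":-0.0003,"dz":0.004,"rx":0,"ry":0,"rz":0},{"dx":0,"dy":-0.0005,"dz":0.008,"rx":0,"ry":0,"rz":0},{"dx":0,"dy":-0.001,"dz":0.012,"rx":0,"ry":0,"rz":0},{"dx":0,"dy":-0.001,"dz":0.015,"rx":0,"ry":0,"rz":0},{"dx":0,"dy":-0.001,"dz":0.017,"rx":0,"ry":0,"rz":0}]'
```

```text
time: 4.95
tool_pos: [0.5265, -0.2617, 0.0263]
tool_rot: [-0.0, 0.923, 0.385, -0.0]
contact_force: [-0.3, 0.3, -0.0]
gripper_width: 0.005
grasp_force: 0.1
time: 5.45
tool_pos: [0.5263, -0.2614, 0.0136]
tool_rot: [0.0, 0.923, 0.385, -0.0]
contact_force: [0.2, 0.5, 0.1]
gripper_width: 0.007
grasp_force: 0.2
```

```bash
python3 -m inch '[{"dx":0,"dy":0,"dz":0.001,"rx":0,"ry":0,"rz":0},{"dx":0,"dy":0,"dz":0.0015,"rx":0,"ry":0,"rz":0},{"dx":0,"dy":0,"dz":0.002,"rx":0,"ry":0,"rz":0},{"dx":0,"dy":0,"dz":0.002,"rx":0,"ry":0,"rz":0}]'
python3 - <<'E'
from h import *
F=[]
for k in range(2):
    b=optics.grab_frame("side")[180:260,260:360,::-1]; F.append(state()["contact_force"])
print(np.round(F,2),state()["tool_pos"])
cv2.imwrite("pics/press2.png",cv2.resize(b,None,fx=6,fy=6,interpolation=cv2.INTER_CUBIC))
E
```

```text
time: 5.85
tool_pos: [0.5264, -0.2615, 0.0129]
tool_rot: [0.0, 0.923, 0.385, -0.0]
contact_force: [-3.1, 0.5, 5.6]
gripper_width: 0.0
grasp_force: 2.5
[[-1.96  1.32  4.13]
 [-2.25  0.33  4.83]] [ 0.52645321 -0.26154711  0.01288253]
```

View pics/press2.png

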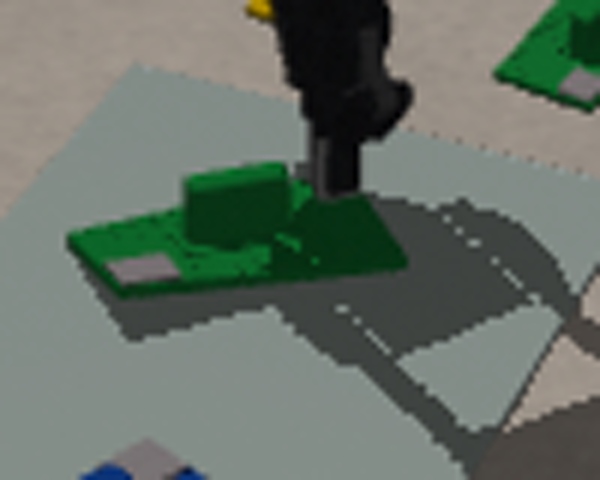

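The steel-plate corner (140,268) now stands clear of its shadow, and the fingers hold the dot corner down with about 5 N, so the board has rocked over. Hold for 1.5 s, then release slowly.

```bash
for i in 1 2 3; do python3 -m inch '[{"dx":0,"dy":0,"dz":0,"rx":0,"ry":0,"rz":0},{"dx":0,"dy":0,"dz":0,"rx":0,"ry":0,"rz":0},{"dx":0,"dy":0,"dz":0,"rx":0,"ry":0,"rz":0},{"dx":0,"dy":0,"dz":0,"rx":0,"ry":0,"rz":0},{"dx":0,"dy":0,"dz":0,"rx":0,"ry":0,"rz":0}]'|grep -E "time|force|pos"; done
python3 -m inch '[{"dx":0,"dy":0,"dz":-0.004,"rx":0,"ry":0,"rz":0},{"dx":0,"dy":0,"dz":-0.008,"rx":0,"ry":0,"rz":0},{"dx":0,"dy":0,"dz":-0.013,"rx":0,"ry":0,"rz":0},{"dx":0,"dy":0,"dz":-0.018,"rx":0,"ry":0,"rz":0},{"dx":0,"dy":0,"dz":-0.024,"rx":0,"ry":0,"rz":0}]' >/dev/null
python3 -m inch '[{"dx":0,"dy":0,"dz":-0.05,"rx":0,"ry":0,"rz":0},{"dx":0,"dy":0,"dz":-0.1,"rx":0,"ry":0,"rz":0},{"dx":0,"dy":0,"dz":-0.13,"rx":0,"ry":0,"rz":0},{"dx":0,"dy":0,"dz":-0.13,"rx":0,"ry":0,"rz":0}]' 1
python3 - <<'E'
from h import *
# grasp: tool z antiparallel to board z, tool y along board y
B=Rb(P[2],8.5); y=B.apply([0,1,0]); z=-B.apply([0,0,1]); R=Ro.from_matrix(np.c_[np.cross(y,z),y,z])
for h in (90,15): print(h, board(P,8.5,[[0,0,h]])[0], rows(board(P,8.5,[[0,0,h]])[0],R))
E
```

```text
time: 6.45
tool_pos: [0.5265, -0.2615, 0.0129]
contact_force: [-1.8, 1.2, 4.6]
grasp_force: 2.6
time: 6.95
tool_pos: [0.5264, -0.2615, 0.0129]
contact_force: [-2.7, 1.3, 4.8]
grasp_force: 2.6
time: 7.45
tool_pos: [0.5264, -0.2615, 0.0128]
contact_force: [-3.1, 0.9, 5.0]
grasp_force: 2.6
time: 8.35
tool_pos: [0.5291, -0.2632, 0.1412]
tool_rot: [0.004, 0.923, 0.385, 0.003]
contact_force: [0.1, -1.0, 0.9]
gripper_width: 0.682
grasp_force: 0.0
90 [ 0.54596608 -0.1906616   0.10001143] (array([ 0.0792, -0.0493,  0.0512]), array([-0.0805, -0.0485, -0.0002]))
15 [ 0.54916101 -0.20127693  0.02583524] (array([ 0.0724, -0.038 ,  0.144 ]), array([-0.0805, -0.0485, -0.0002]))
```

```bash
python3 -m inch '[{"dx":0.079,"dy":-0.049,"dz":0,"rx":0,"ry":0,"rz":0},{"dx":0.079,"dy":-0.049,"dz":0,"rx":-0.08,"ry":-0.0485,"rz":0},{"dx":0.079,"dy":-0.049,"dz":0.03,"rx":-0.08,"ry":-0.0485,"rz":0},{"dx":0.079,"dy":-0.049,"dz":0.051,"rx":-0.08,"ry":-0.0485,"rz":0},{"dx":0.079,"dy":-0.049,"dz":0.051,"rx":-0.08,"ry":-0.0485,"rz":0}]' 1
python3 - <<'E'
from h import *
s=optics.grab_frame("side"); g=mask(s,"green"); o=mask(s,"orange")
for m in(g,o): m[:195]=0; m[245:]=0; m[:,:262]=0; m[:,338:]=0
print("orange",np.argwhere(o).mean(0)[::-1],o.sum())
v=s[180:260,260:360,::-1].copy(); v=cv2.resize(v,None,fx=6,fy=6,interpolation=cv2.INTER_CUBIC)
for q in proj("side",board(P,8.5,COR+[[25,8,39],[25,-8,39],[-25,-8,39],[-25,8,39]])): cv2.circle(v,tuple(int(a) for a in ((q-[260,180])*6+3)),3,(255,0,255),-1)
cv2.imwrite("pics/pre.png",v)
B=Rb(P[2],8.5); y=B.apply([0,1,0]); z=-B.apply([0,0,1]); R=Ro.from_matrix(np.c_[np.cross(y,z),y,z])
for h in (60,15): print(h, rows(board(P,8.5,[[0,0,h]])[0],R))
E
```

```text
time: 8.85
tool_pos: [0.5402, -0.187, 0.0902]
tool_rot: [0.067, 0.921, 0.385, -0.013]
contact_force: [-0.1, 0.5, -0.4]
gripper_width: 0.995
grasp_force: 0.0
orange [314.69230769 207.        ] 13
60 (array([0.0012, 0.0081, 0.0283]), array([-0.0098,  0.0024,  0.001 ]))
15 (array([0.0014, 0.0089, 0.0846]), array([-0.0098,  0.0024,  0.001 ]))
```

View pics/pre.png

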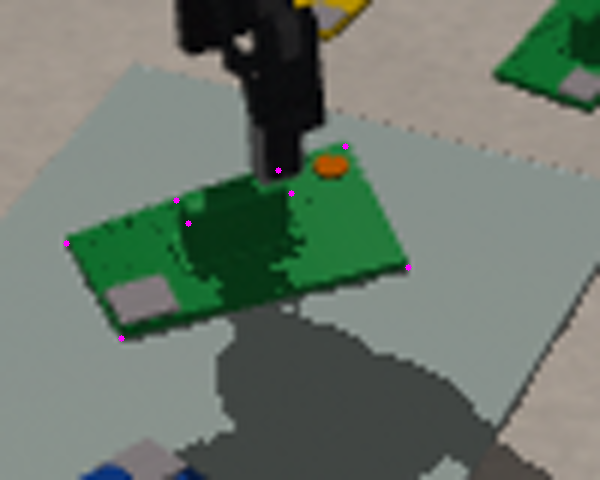

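The board has fallen back to its old place: the dot is again at (314.7,207) in the side view and the pose overlay matches. Fingers are open over the rib; descend and grip.

```bash
python3 -m inch '[{"dx":0,"dy":0,"dz":0,"rx":0,"ry":0,"rz":0},{"dx":0,"dy":0,"dz":0,"rx":0,"ry":0,"rz":0},{"dx":0,"dy":0,"dz":0,"rx":0,"ry":0,"rz":0}]' 1
python3 - <<'E'
from h import *
B=Rb(P[2],8.5); y=B.apply([0,1,0]); z=-B.apply([0,0,1]); R=Ro.from_matrix(np.c_[np.cross(y,z),y,z])
for h in (60,11): print(h, rows(board(P,8.5,[[0,0,h]])[0],R))
E
```

```text
time: 9.2
tool_pos: [0.5436, -0.1896, 0.0956]
tool_rot: [0.07, 0.921, 0.383, -0.01]
contact_force: [-0.2, -0.5, 0.0]
gripper_width: 0.996
grasp_force: 0.0
60 (array([0.0008, 0.0041, 0.0324]), array([-0.0058,  0.0009, -0.0001]))
11 (array([0.0009, 0.0046, 0.0936]), array([-0.0058,  0.0009, -0.0001]))
```

```bash
python3 -m inch '[{"dx":0.001,"dy":0.0045,"dz":0.025,"rx":-0.006,"ry":0.001,"rz":0},{"dx":0.001,"dy":0.0045,"dz":0.05,"rx":-0.006,"ry":0.001,"rz":0},{"dx":0.001,"dy":0.0045,"dz":0.075,"rx":-0.006,"ry":0.001,"rz":0},{"dx":0.001,"dy":0.0045,"dz":0.088,"rx":-0.006,"ry":0.001,"rz":0},{"dx":0.001,"dy":0.0045,"dz":0.093,"rx":-0.006,"ry":0.001,"rz":0}]'
python3 -m inch '[{"dx":0,"dy":0,"dz":0,"rx":0,"ry":0,"rz":0},{"dx":0,"dy":0,"dz":0,"rx":0,"ry":0,"rz":0},{"dx":0,"dy":0,"dz":0,"rx":0,"ry":0,"rz":0}]'
python3 - <<'E'
from h import *
B=Rb(P[2],8.5); y=B.apply([0,1,0]); z=-B.apply([0,0,1]); R=Ro.from_matrix(np.c_[np.cross(y,z),y,z])
print(rows(board(P,8.5,[[0,0,11]])[0],R))
E
```

```text
time: 9.7
tool_pos: [0.548, -0.201, 0.0203]
tool_rot: [0.073, 0.921, 0.384, -0.009]
contact_force: [-0.5, 0.5, 0.5]
gripper_width: 1.004
grasp_force: 0.0
time: 10.0
tool_pos: [0.5494, -0.2012, 0.0225]
tool_rot: [0.074, 0.92, 0.384, -0.007]
contact_force: [-0.1, -0.1, -0.6]
gripper_width: 0.995
grasp_force: 0.0
(array([-0.0006,  0.0003,  0.0009]), array([ 0.0004, -0.0002,  0.0003]))
```

Within 1 mm; close.

```bash
python3 -m inch '[{"dx":0,"dy":0,"dz":0,"rx":0,"ry":0,"rz":0},{"dx":0,"dy":0,"dz":0,"rx":0,"ry":0,"rz":0},{"dx":0,"dy":0,"dz":0,"rx":0,"ry":0,"rz":0},{"dx":0,"dy":0,"dz":0,"rx":0,"ry":0,"rz":0},{"dx":0,"dy":0,"dz":0,"rx":0,"ry":0,"rz":0}]' -1
python3 -m inch '[{"dx":0,"dy":0,"dz":0,"rx":0,"ry":0,"rz":0},{"dx":0,"dy":0,"dz":0,"rx":0,"ry":0,"rz":0},{"dx":0,"dy":0,"dz":0,"rx":0,"ry":0,"rz":0},{"dx":0,"dy":0,"dz":0,"rx":0,"ry":0,"rz":0},{"dx":0,"dy":0,"dz":0,"rx":0,"ry":0,"rz":0}]'
```

```text
time: 10.5
tool_pos: [0.5488, -0.201, 0.0214]
tool_rot: [0.073, 0.92, 0.384, -0.008]
contact_force: [-0.8, -0.1, 2.7]
gripper_width: 0.179
grasp_force: 59.2
time: 11.0
tool_pos: [0.5488, -0.201, 0.0215]
tool_rot: [0.073, 0.92, 0.384, -0.008]
contact_force: [0.3, -0.6, 2.7]
gripper_width: 0.177
grasp_force: 59.2
```

```bash
cat >> h.py <<'E'
G0=np.array([.5488,-.2010,.0215]); RG=Ro.from_quat([.920,.384,-.008,.073])
TR=np.array([.5139,.3047]); 
def place(z,dyaw=.199-np.pi-P[2]):
    Z=Ro.from_euler('z',dyaw); o=np.array([P[0],P[1],.011])
    return Z.apply(G0-o)+[*TR,z], Z*RG
E
python3 - <<'E'
from h import *
print(rows(G0+[0,0,.14],RG)); print(rows(*place(.15)))
E
python3 -m inch '[{"dx":0,"dy":0,"dz":-0.01,"rx":0,"ry":0,"rz":0},{"dx":0,"dy":0,"dz":-0.025,"rx":0,"ry":0,"rz":0},{"dx":0,"dy":0,"dz":-0.04,"rx":0,"ry":0,"rz":0},{"dx":0,"dy":0,"dz":-0.05,"rx":0,"ry":0,"rz":0}]'
```

```text
(array([-0.0124,  0.0225, -0.1732]), array([ 0.0005,  0.0001, -0.0004]))
(array([ 0.4056, -0.4493, -0.2634]), array([ 0.0283, -0.0506,  0.3891]))
time: 11.4
tool_pos: [0.5475, -0.1954, 0.0627]
tool_rot: [0.074, 0.92, 0.384, -0.007]
contact_force: [0.2, -0.4, -0.6]
gripper_width: 0.175
grasp_force: 58.8
```

```bash
python3 -m inch '[{"dx":-0.01,"dy":0.015,"dz":-0.05,"rx":0,"ry":0,"rz":0},{"dx":-0.01,"dy":0.015,"dz":-0.1,"rx":0,"ry":0,"rz":0},{"dx":-0.01,"dy":0.015,"dz":-0.115,"rx":0,"ry":0,"rz":0},{"dx":-0.01,"dy":0.015,"dz":-0.115,"rx":0,"ry":0,"rz":0}]'
python3 - <<'E'
from h import *
print(rows(*place(.15)))
s=optics.grab_frame("side")[100:320,180:420,::-1]; cv2.imwrite("pics/lift.png",cv2.resize(s,None,fx=2.5,fy=2.5)); print(state()["contact_force"])
E
```

```text
time: 11.8
tool_pos: [0.5476, -0.1968, 0.1574]
tool_rot: [0.075, 0.92, 0.384, -0.006]
contact_force: [1.4, -0.2, -0.6]
gripper_width: 0.175
grasp_force: 58.9
(array([ 0.415 , -0.4661, -0.0961]), array([ 0.0313, -0.0529,  0.3889]))
[-0.39851997 -0.0775065  -1.36841947]
```

View pics/lift.png

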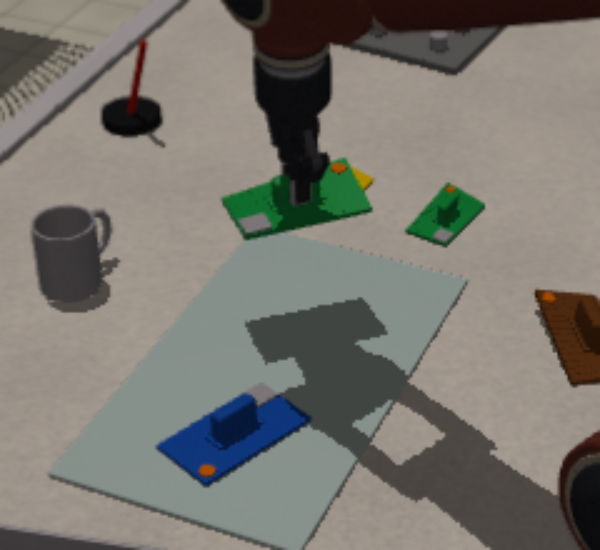

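The green board (crop 297,200) hangs in the gripper and the blue board has not moved. Transfer over to the tray.

```bash
python3 -m inch '[{"dx":0.138,"dy":-0.155,"dz":-0.032,"rx":0,"ry":0,"rz":0},{"dx":0.138,"dy":-0.155,"dz":-0.032,"rx":0,"ry":0,"rz":0},{"dx":0.138,"dy":-0.155,"dz":-0.032,"rx":0,"ry":0,"rz":0},{"dx":0.138,"dy":-0.155,"dz":-0.032,"rx":0,"ry":0,"rz":0}]'
python3 -m inch '[{"dx":0.138,"dy":-0.155,"dz":-0.032,"rx":0,"ry":0,"rz":0},{"dx":0.138,"dy":-0.155,"dz":-0.032,"rx":0,"ry":0,"rz":0},{"dx":0.138,"dy":-0.155,"dz":-0.032,"rx":0,"ry":0,"rz":0},{"dx":0.138,"dy":-0.155,"dz":-0.032,"rx":0,"ry":0,"rz":0}]' | head -2
python3 -m inch '[{"dx":0.138,"dy":-0.155,"dz":-0.032,"rx":0,"ry":0,"rz":0},{"dx":0.138,"dy":-0.155,"dz":-0.032,"rx":0,"ry":0,"rz":0},{"dx":0.138,"dy":-0.155,"dz":-0.032,"rx":0,"ry":0,"rz":0},{"dx":0.138,"dy":-0.155,"dz":-0.032,"rx":0,"ry":0,"rz":0},{"dx":0.138,"dy":-0.155,"dz":-0.032,"rx":0,"ry":0,"rz":0}]'
python3 - <<'E'
from h import *
print(rows(*place(.15))); print(state()["joint_pos"].round(2))
E
```

```text
time: 12.25
tool_pos: [0.5325, -0.025, 0.1519]
tool_rot: [0.071, 0.92, 0.386, -0.01]
contact_force: [0.6, -0.4, 0.3]
gripper_width: 0.177
grasp_force: 59.2
time: 12.65
tool_pos: [0.5216, 0.1423, 0.1537]
time: 13.15
tool_pos: [0.5113, 0.308, 0.1556]
tool_rot: [0.073, 0.92, 0.386, -0.01]
contact_force: [0.5, -1.3, -1.5]
gripper_width: 0.173
grasp_force: 59.2
(array([ 0.0015,  0.0042, -0.0058]), array([ 0.0281, -0.0476,  0.3919]))
[ 0.49  0.08  1.72 -0.15  1.38  1.29]
```

```bash
python3 -m inch '[{"dx":0.0015,"dy":0.004,"dz":0,"rx":0.028,"ry":-0.048,"rz":0.392},{"dx":0.0015,"dy":0.004,"dz":0,"rx":0.028,"ry":-0.048,"rz":0.392},{"dx":0.0015,"dy":0.004,"dz":0,"rx":0.028,"ry":-0.048,"rz":0.392},{"dx":0.0015,"dy":0.004,"dz":0,"rx":0.028,"ry":-0.048,"rz":0.392},{"dx":0.0015,"dy":0.004,"dz":0,"rx":0.028,"ry":-0.048,"rz":0.392}]'
python3 -m inch '[{"dx":0,"dy":0,"dz":0,"rx":0,"ry":0,"rz":0},{"dx":0,"dy":0,"dz":0,"rx":0,"ry":0,"rz":0}]'|head -3
python3 - <<'E'
from h import *
zf=G0[2]-.011+.010
for z in (.06,zf+.004,zf): print(z,place(z)[0],rows(*place(z)))
s=optics.grab_frame("side")[230:430,110:370,::-1]; t=optics.grab_frame("top")[120:320,60:320,::-1]
cv2.imwrite("pics/tray.png",cv2.resize(np.hstack([s,t]),None,fx=1.5,fy=1.5))
tc=[*TR,.005]; print(proj("side",tc),proj("top",tc))
E
```

```text
time: 13.65
tool_pos: [0.5161, 0.303, 0.1571]
tool_rot: [0.068, 0.993, 0.097, -0.029]
contact_force: [-0.6, -0.3, -1.5]
gripper_width: 0.178
grasp_force: 59.1
time: 13.85
tool_pos: [0.5159, 0.3043, 0.1582]
tool_rot: [0.067, 0.993, 0.098, -0.028]
0.06 [0.51440609 0.30725027 0.0705    ] (array([ 0.0064, -0.018 ,  0.108 ]), array([-0.0004, -0.0016, -0.0019]))
0.024499999999999997 [0.51440609 0.30725027 0.035     ] (array([ 0.0094, -0.0236,  0.1519]), array([-0.0004, -0.0016, -0.0019]))
0.020499999999999997 [0.51440609 0.30725027 0.031     ] (array([ 0.0097, -0.0243,  0.1569]), array([-0.0004, -0.0016, -0.0019]))
[[217.38217606 358.07137802]] [[154.669847   216.27178808]]
```

View pics/tray.png

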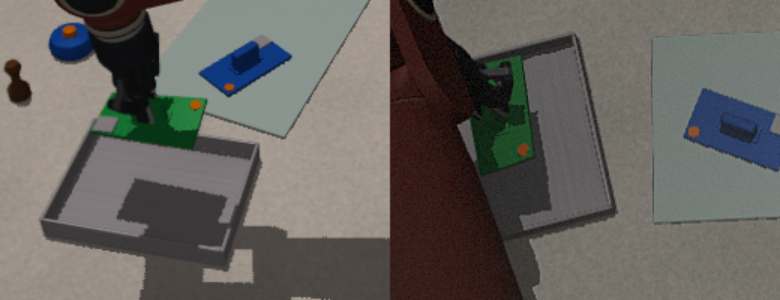

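The board hangs level over the tray, aligned with its length, and the tray centre is consistent in both views (top about 155,216; side 217,358). Descend to about 12 mm above the floor, then recompute.

```bash
python3 -m inch '[{"dx":0.006,"dy":-0.018,"dz":0.05,"rx":0,"ry":-0.0015,"rz":-0.002},{"dx":0.006,"dy":-0.018,"dz":0.1,"rx":0,"ry":-0.0015,"rz":-0.002},{"dx":0.0094,"dy":-0.0236,"dz":0.13,"rx":0,"ry":-0.0015,"rz":-0.002},{"dx":0.0094,"dy":-0.0236,"dz":0.145,"rx":0,"ry":-0.0015,"rz":-0.002},{"dx":0.0094,"dy":-0.0236,"dz":0.152,"rx":0,"ry":-0.0015,"rz":-0.002}]'
python3 -m inch '[{"dx":0,"dy":0,"dz":0,"rx":0,"ry":0,"rz":0},{"dx":0,"dy":0,"dz":0,"rx":0,"ry":0,"rz":0},{"dx":0,"dy":0,"dz":0,"rx":0,"ry":0,"rz":0}]'
python3 - <<'E'
from h import *
for z in (.013,.010,.009): print(z,place(z)[0],rows(*place(z)))
E
```

```text
time: 14.45
tool_pos: [0.5141, 0.3078, 0.0345]
tool_rot: [0.067, 0.992, 0.099, -0.029]
contact_force: [-0.4, 0.2, -1.2]
gripper_width: 0.178
grasp_force: 59.1
time: 14.75
tool_pos: [0.5161, 0.3088, 0.0376]
tool_rot: [0.066, 0.993, 0.099, -0.027]
contact_force: [-0.3, 0.1, -1.1]
gripper_width: 0.174
grasp_force: 59.1
0.013 [0.51440609 0.30725027 0.0235    ] (array([-0.0013, -0.0008,  0.0178]), array([-0.0013, -0.003 , -0.001 ]))
0.01 [0.51440609 0.30725027 0.0205    ] (array([-0.001 , -0.0013,  0.0215]), array([-0.0013, -0.003 , -0.001 ]))
0.009 [0.51440609 0.30725027 0.0195    ] (array([-0.001 , -0.0014,  0.0227]), array([-0.0013, -0.003 , -0.001 ]))
```

```bash
python3 -m inch '[{"dx":-0.001,"dy":-0.001,"dz":0.006,"rx":-0.001,"ry":-0.003,"rz":-0.001},{"dx":-0.001,"dy":-0.001,"dz":0.012,"rx":-0.001,"ry":-0.003,"rz":-0.001},{"dx":-0.001,"dy":-0.001,"dz":0.016,"rx":-0.001,"ry":-0.003,"rz":-0.001},{"dx":-0.001,"dy":-0.001,"dz":0.018,"rx":-0.001,"ry":-0.003,"rz":-0.001},{"dx":-0.001,"dy":-0.001,"dz":0.018,"rx":-0.001,"ry":-0.003,"rz":-0.001}]'
python3 -m inch '[{"dx":0,"dy":0,"dz":0.001,"rx":0,"ry":0,"rz":0},{"dx":0,"dy":0,"dz":0.002,"rx":0,"ry":0,"rz":0},{"dx":0,"dy":0,"dz":0.002,"rx":0,"ry":0,"rz":0}]'
```

```text
time: 15.25
tool_pos: [0.5131, 0.3067, 0.0211]
tool_rot: [0.068, 0.992, 0.1, -0.031]
contact_force: [-0.2, -0.7, -1.5]
gripper_width: 0.176
grasp_force: 59.1
time: 15.55
tool_pos: [0.5135, 0.3068, 0.0205]
tool_rot: [0.068, 0.992, 0.1, -0.03]
contact_force: [-1.6, 0.8, 3.5]
gripper_width: 0.178
grasp_force: 59.8
```

Contact at the expected height (net about +5 N). Release and retreat along the tool axis.

```bash
python3 -m inch '[{"dx":0,"dy":0,"dz":0,"rx":0,"ry":0,"rz":0},{"dx":0,"dy":0,"dz":0,"rx":0,"ry":0,"rz":0},{"dx":0,"dy":0,"dz":0,"rx":0,"ry":0,"rz":0},{"dx":0,"dy":0,"dz":0,"rx":0,"ry":0,"rz":0},{"dx":0,"dy":0,"dz":0,"rx":0,"ry":0,"rz":0}]' 1
python3 -m inch '[{"dx":0,"dy":0,"dz":0,"rx":0,"ry":0,"rz":0},{"dx":0,"dy":0,"dz":-0.02,"rx":0,"ry":0,"rz":0},{"dx":0,"dy":0,"dz":-0.05,"rx":0,"ry":0,"rz":0},{"dx":0,"dy":0,"dz":-0.1,"rx":0,"ry":0,"rz":0},{"dx":0,"dy":0,"dz":-0.16,"rx":0,"ry":0,"rz":0}]'
python3 -m inch '[{"dx":0.28,"dy":0,"dz":-0.05,"rx":0,"ry":0,"rz":0},{"dx":0.28,"dy":0,"dz":-0.05,"rx":0,"ry":0,"rz":0},{"dx":0.28,"dy":0,"dz":-0.05,"rx":0,"ry":0,"rz":0},{"dx":0.28,"dy":0,"dz":-0.05,"rx":0,"ry":0,"rz":0}]'
python3 - <<'E'
from h import *
s=optics.grab_frame("side")[200:430,110:370,::-1]; t=optics.grab_frame("top")[120:350,60:320,::-1]
cv2.imwrite("pics/end.png",cv2.resize(np.hstack([s,t]),None,fx=1.5,fy=1.5))
E
```

```text
time: 16.05
tool_pos: [0.5132, 0.3065, 0.0196]
tool_rot: [0.068, 0.992, 0.1, -0.031]
contact_force: [-0.1, -0.1, -1.1]
gripper_width: 0.988
grasp_force: 0.0
time: 16.55
tool_pos: [0.5182, 0.3242, 0.1469]
tool_rot: [0.068, 0.992, 0.1, -0.032]
contact_force: [0.0, 0.6, -0.3]
gripper_width: 0.997
grasp_force: 0.0
time: 16.95
tool_pos: [0.7153, 0.3683, 0.1687]
tool_rot: [0.068, 0.992, 0.1, -0.03]
contact_force: [0.2, 0.2, 0.6]
gripper_width: 0.997
grasp_force: 0.0
```

View pics/end.png

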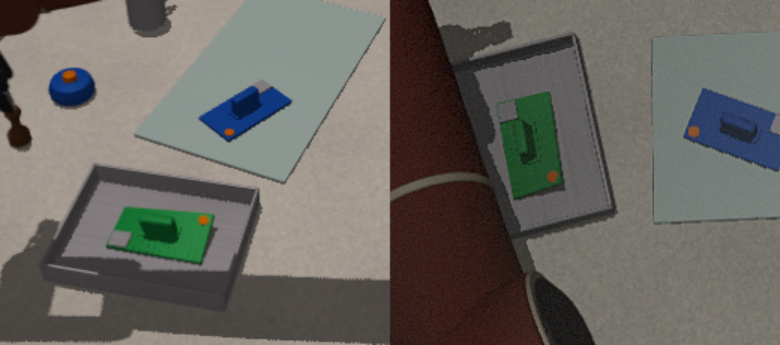

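The board stands upright in the middle of the tray (side crop 160,235; top crop 531,145). The blue board is unmoved at (738,128), and the gripper is clear. Settle, then hand in.

```bash
python3 -m inch '[{"dx":0,"dy":0,"dz":0,"rx":0,"ry":0,"rz":0},{"dx":0,"dy":0,"dz":0,"rx":0,"ry":0,"rz":0},{"dx":0,"dy":0,"dz":0,"rx":0,"ry":0,"rz":0}]'
python3 -c "from plant import ticket; print(ticket.job_done())"
```

```text
time: 17.35
tool_pos: [0.7124, 0.3679, 0.1681]
tool_rot: [0.068, 0.992, 0.1, -0.03]
contact_force: [-0.4, 0.4, -0.5]
gripper_width: 0.999
grasp_force: 0.0
the job is handed in; nothing more can be done
None
```

I pressed the warped green board's raised corner down, held it over for more than 1.5 s, then set the board down right way up in the middle of the tray. The blue board was left untouched, and I handed the job in at 17.35 s; no verdict came back.

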